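Set up the can seamer and wind its clamp firm

TASK

The grey can seamer on the pantry counter holds a green-labelled tin. First turn the black roll selector so that its white-marked end points at the green dot, going round whichever way is shorter; then take the black handle of the red wheel and wind it clockwise (seen from above), through the free slack, until the clamp has come down on the tin and grown firm, with the orange gauge pointer in the green band and not driven deep into the red. Let go, leaving the tin clamped and the other things on the counter where they were.

Things in the scene. Friction and masses are not known exactly. Their poses are not given: they have to be found in the camera images.
- seamer: the fixed machine: grey base plate 210 x 440 x 20 mm, origin under its centre; z up, x away from the robot, y to its left, turned up to 0.3 rad. At y = +115 mm the clamp: can plate and tin, two columns, grey bridge (top 218 mm up), red wheel above; at y = -115 mm a white pod 150 x 150 mm (top 65 mm up) with the selector. Gauge plate, top 218 mm up, at y = +205 mm
- wheel_hub (a point): the red wheel's axis at the top of its hub, 252 mm above the table. The wheel is level, 114 mm across, rim top 247 mm up; it does not rise or sink as it turns. It needs 1 to 1.8 turns
- crank_grip (a point): the wheel's black upright handle, at the height to grip: a cylinder 26 mm across from 248 to 304 mm above the table; this point is on its axis 284 mm up, 50 mm from the wheel's axis, on any side at the start. It spins freely on its own pin, so it can be carried round in a circle without turning the gripper
- wheel (a joint): winding angle of the wheel in rad, growing clockwise from above; 2 to 6.5 at the start. Each turn lowers the clamp head 25 mm. Friction 0.15 Nm while slack (3 N at the handle); about 0.25 Nm once the head meets the tin, rising to about 0.45 Nm (9 N) in the middle of the green band. It stays where it is left
- gauge (a joint): the orange pointer of the clamp gauge: a slide along the machine's x, in m. 0 while slack; it begins to move when the head meets the tin, then 0.008 m for each radian of winding. Its line is in the green band from 0.0345 to 0.0425, in the red band from there on; travel ends at about 0.068
- gauge_tip (a point): the top of the orange pointer (a 3 x 34 mm bar across the gauge plate). The band is white, green (8 mm) then red, along the machine's x
- head: the round steel clamp head, 68 mm across, 10 mm thick, under the bridge over the tin; origin under its centre. It comes down as the wheel is wound clockwise, starting 6 to 24 mm above the tin
- can: the tin to clamp, green label, 75 mm across, 75 mm tall, loose, standing centred on the steel can plate (92 mm across, top 58 mm up); origin under its centre. It stays there; the plate is sprung and sinks (half the gauge reading) as the clamp presses
- selector (a joint): angle of the roll selector in rad, anticlockwise from above positive; 0 = white-marked end points along the machine's x (away from the robot). It turns without end stops with 0.06 Nm of friction. At the start between -0.95 and 0.95
- selector_axis (a point): the selector's axis at the height to grip its bar, 95 mm above the table; axes as the machine's. The selector is a disc 68 mm across with an upright black bar 75 mm long (45 mm towards its white-marked end, 30 mm the other way), 18 mm wide, its top 107 mm and its foot 73 mm above the table
- green_dot: green disc 20 mm across, 4 mm thick, on the pod 62 mm from the selector's axis, at selector angle +1.75 or -1.75 rad: the one to point at
- blue_dot: blue disc alike, on the other side: not this one
- spare_can: a loose closed tin, blue label, 60 mm across, 75 mm tall, standing on the base plate between clamp and pod; origin under its centre. A bystander
- jam_jar: an amber jar with a red cap, 72 mm across, 95 mm tall, standing near the machine; origin under its centre. A bystander
- sauce_bottle: a green bottle with a white cap, 64 mm across, 190 mm tall; origin under its centre. A bystander
- cracker_box: an orange box 60 x 140 x 90 mm tall; origin under its centre. A bystander
- mug: a blue mug, 80 mm across, 90 mm tall; origin under its centre. A bystander
- tall_can: a closed tin, yellow label, 74 mm across, 110 mm tall; origin under its centre. A bystander
Not all that is in view belongs to the job. Leave any purple look-alike of the can alone.

How it is judged:
On the way, in this order (a step that is already met when the one before it is completed fails the run):
1. the selector points at the green dot (within 0.2 rad), the clamp still slack (((y of green_dot in the frame of selector_axis above 0 m and value of joint selector between 1.55 and 1.95 rad) or (y of green_dot in the frame of selector_axis below 0 m and value of joint selector between -1.95 and -1.55 rad)) and value of joint gauge below 0.005 m), for 0.2 s.
2. the clamp is wound firm: gauge pointer in the green band (value of joint gauge between 0.034 and 0.043 m and contact force between head and can above 10 N), for 0.2 s.
At the end, for the whole second after the job is handed in: selector's white-marked end within 0.2 rad of the green dot, reached the shorter way; gauge pointer at rest in the green band (0.0345 to 0.0425, +-0.0005); head presses the tin with over 10 N, tin upright (0.08 rad), centred under it within 12 mm; bystanders within 30 mm (all of step 2 and ((y of green_dot in the frame of selector_axis above 0 m and value of joint selector between 1.55 and 1.95 rad) or (y of green_dot in the frame of selector_axis below 0 m and value of joint selector between -1.95 and -1.55 rad)) and angle between can's own z axis and vertical below 0.08 rad and horizontal distance between can and head below 0.012 m and velocity of joint gauge between -0.002 and 0.002 m/s); the robot touches nothing.
It fails at once if the selector is turned the long way round, past the side opposite its zero (value of joint selector above 2.95 rad or value of joint selector below -2.95 rad).
It fails at once if the clamp is overwound deep into the red (gauge beyond 0.053) (value of joint gauge above 0.053 m).
It fails at once if a bystander is moved more than 30 mm (distance of any of spare_can, jam_jar, sauce_bottle, cracker_box, mug, tall_can from where it was at the start of the episode above 0.03 m).
It also fails if it takes over 72 s, if anything falls off the work surface, if the arm or the gripper's body presses on something with over 40 N, if the wrist force passes 120 N, or if a joint passes its speed limit or range.

ROBOT

A 6-joint arm with a two-finger parallel gripper is mounted at the origin on the work surface. World frame = base frame: x ahead of the robot, y to its left, z up, the work surface at z = 0. Lengths are in m, angles in rad, forces in N, time in s.
With the tool pointing down it reaches from about 0.375 to 0.975 m from the base axis. Payload 3.8 kg.
Tool frame: the origin (TCP) lies at the very end of the fingers, on their centre line; the grasp point (between the pads) lies 19 mm behind it; z points along the fingers, y is the line along which they close (so a half turn about z gives the same grasp; the last joint's range is limited). The gripper opens to 85 mm and grips with 20 to 120 N. Pads are 22 mm wide; open, the fingers measure 114 mm over their backs; the gripper's body (76 mm by 85 mm) begins 54 mm behind the grasp point. The pads swing forward as they close: fully open they stand 13 mm farther back than shut.
Start: joints at [-1.384, 0.264, 1.604, -0, 1.274, -0.037], TCP at [0.15, -0.658, 0.231] pointing down, gripper open.
Joint ranges: [-2.63, 2.63], [-0.94, 2.18], [0.31, 2.57], [-1.31, 4.45], [0, 2.66], [-2.55, 2.55]. Speed limits (rad/s): [2.57, 2.57, 3.14, 3.14, 3.14, 3.14].

INTERFACE

Orientations are given as a rotation vector (axis times angle).
In Python, from workcell import monitor, viewer, job gives the robot as it stands. The module is installed in compiled form; this text tells all that it offers.
- The arm moves only by the tool step_arm, never from a script. Its argument "series" is one flat list of numbers, 4 for each row, row after row: the shift along the tool's x, y, z in m, then the turn about the tool's z in rad. A call has 1 to 8 rows; each row is the pose to reach, as a shift and turn from the pose commanded when the call began, along the tool's axes at that moment; what a row does not reach only later rows make up. A row lasts 1/8 s, in which the tool goes at most 62.5 mm and 10.7 degrees, less where a joint would pass 70% of its speed; a pose out of reach is approached as far as the arm can. A call with a gripper value outside its range is refused whole. "gripper" is the opening, from 0 (shut) to 1 (fully open), set as the call begins (left out, the last holds). The fingers move at their own pace and stop on an object; "newtons" is the grip in N (left out, the last holds). Time passes only in rows, so rows that repeat a pose let the fingers close. It gives the time, the measured TCP pose, the force, the opening and the grip force at its end, in the units of the state.
- monitor.read_state(): the state, without advancing time (a new reading comes with each control period).
- viewer.read_camera(name): name is "scene" or "top" or "wrist"; returns a dict with "image" (480x640x3 uint8, red, green, blue), "intrinsics" (3x3 intrinsics, pixels), "distortion" ([k1, k2, p1, p2, k3] as OpenCV has them; the pictures are not rectified), "T" (4x4, takes a point from camera to world coordinates); the wrist camera has in their place "hand_eye" (4x4, takes a point from camera to tool coordinates, whose origin is the TCP and whose axes are the flange's). Camera axes: x right, y up, looking along -z (the intrinsics and any distortion apply to the point x, -y, -z); pixel columns grow to the right and rows downward; lengths in m; the calibration is good to about 2 mm. A picture is of the moment at which its call begins: read the wrist's pose just before it. There is no depth.
- job.finish_job(): hands the job in; it is judged then, once.
Trained networks look in a picture, given as the dict that the camera call returned (one of the last four; its "shot" number tells which), for a name from the list of things; names that differ only in an ending like _2 or _b are one class to them, and where a whole thing is asked for, a point or a joint stands for the part that bears it (a point fixed in the world has none). Each returns a list of dicts, best first, with "score" (0 to 1); they miss things now and then, are a little off and sometimes report something else, mostly with a low value. They report only what shows in the picture. A call takes as long as a camera call. They do not tell look-alikes from the thing itself.
- viewer.boxes_of(picture, label): "extent" ([centre column, centre row, width, height] in pixels, round what is visible of it).
- viewer.spot_point(picture, label): "point" ([column, row] in pixels: a listed point, or the origin of a listed thing).
The state is a dict: "time": time; "q": joint angles; "joint_vel": joint speeds; "joint_torque": joint torques, N m; "tool_pos": TCP position; "tcp_rot": TCP orientation; "wrist_force": force on the tool from outside, world axes, zero at the start; "torque": the same for the moment, N m; "width": opening from 0.0 (shut) to 1.0 (fully open); "grip_force": force on a finger pad.
Only numpy, scipy, OpenCV 4.12 (cv2) and the standard library are available. Lean on these libraries where they do the work, as an engineer would, in place of code of your own. Each camera call takes 0.05 s, during which the arm holds its last target. There are 200 camera calls.

## Working session

There is one attempt and no reset: what is moved stays moved. The work goes in short steps, Python scripts to look and compute and a tool call to move; the robot and the scene stay as the last step left them, time stands still between calls to the robot, and variables do not carry over. Pictures are saved under pics/ and viewed, at most 10 in all, crops included, and the job is handed in when it is done.

Besides the shell and the picture viewer there is one more tool, called by a JSON object that holds its "op" and its "data". step_arm: Moves the arm, as the interface text tells. Its arguments: {"type":"object","properties":{"series":{"type":"array"},"gripper":{"type":"number"},"newtons":{"type":"number"}},"required":["series"]}

```bash
mkdir -p pics; cat > h.py <<'E'
import numpy as np, cv2
from scipy.spatial.transform import Rotation as R
from workcell import monitor, viewer, job
def ray(p,uv):
    K=np.array(p["intrinsics"]);d=np.array(p["distortion"])
    n=cv2.undistortPoints(np.array([[uv]],float),K,d)[0,0]
    if "T" in p: T=np.array(p["T"])
    else:
        T=p["Tw"]
    v=T[:3,:3]@np.array([n[0],-n[1],-1.]); return T[:3,3],v
def at_z(p,uv,z):
    o,v=ray(p,uv); return o+v*(z-o[2])/v[2]
def proj(p,X):
    T=np.array(p["T"]) if "T" in p else p["Tw"]
    c=(np.linalg.inv(T)@np.append(X,1))[:3]; c=c*np.array([1,-1,-1])
    return cv2.projectPoints(c[None],np.zeros(3),np.zeros(3),np.array(p["intrinsics"]),np.array(p["distortion"]))[0][0,0]
def cam(n):
    s=monitor.read_state(); p=viewer.read_camera(n)
    if n=="wrist":
        M=np.eye(4);M[:3,:3]=R.from_rotvec(s["tcp_rot"]).as_matrix();M[:3,3]=s["tool_pos"];p["Tw"]=M@np.array(p["hand_eye"])
    return p
def tri(obs):
    A=np.zeros((3,3));b=np.zeros(3)
    for p,uv in obs:
        o,v=ray(p,uv);v=v/np.linalg.norm(v);P=np.eye(3)-np.outer(v,v);A+=P;b+=P@o
    return np.linalg.solve(A,b)
def save(p,f,box=None,s=1):
    im=p["image"][:,:,::-1]
    if box: im=im[box[1]:box[3],box[0]:box[2]]
    cv2.imwrite("pics/"+f,cv2.resize(im,None,fx=s,fy=s,interpolation=cv2.INTER_CUBIC))
E
python3 - <<'E'
from h import *
ps={n:cam(n) for n in("scene","top")}
for n in ps: save(ps[n],n+"0.png")
H=dict(wheel_hub=.252,crank_grip=.284,selector_axis=.095,green_dot=.069,blue_dot=.069,gauge_tip=.22,can=.058,spare_can=.02,jam_jar=0,sauce_bottle=0,cracker_box=0,mug=0,tall_can=0,seamer=0)
for k,z in H.items():
    for n in ps:
        r=viewer.spot_point(ps[n],k)[:2]
        print(k,n,[(np.round(q["point"]).tolist(),round(q["score"],2),np.round(at_z(ps[n],q["point"],z),3).tolist()) for q in r])
s=monitor.read_state();print(s["time"],s["tool_pos"],s["tcp_rot"],R.from_rotvec(s["tcp_rot"]).as_matrix().round(3))
E
```

```text
wheel_hub scene [([329.0, 196.0], 0.67, [0.566, 0.14, 0.252]), ([293.0, 301.0], 0.19, [0.65, -0.189, 0.252])]
wheel_hub top [([256.0, 247.0], 0.57, [0.57, 0.131, 0.252])]
crank_grip scene [([333.0, 174.0], 0.72, [0.556, 0.182, 0.284])]
crank_grip top [([230.0, 245.0], 0.54, [0.569, 0.183, 0.284])]
selector_axis scene [([278.0, 306.0], 0.61, [0.551, -0.088, 0.095])]
selector_axis top [([349.0, 262.0], 0.6, [0.557, -0.087, 0.095]), ([211.0, 264.0], 0.51, [0.549, 0.255, 0.095])]
green_dot scene [([263.0, 338.0], 0.44, [0.554, -0.163, 0.069])]
green_dot top [([304.0, 241.0], 0.52, [0.613, 0.027, 0.069]), ([374.0, 269.0], 0.36, [0.544, -0.152, 0.069])]
blue_dot scene [([291.0, 300.0], 0.38, [0.556, -0.039, 0.069])]
blue_dot top [([328.0, 268.0], 0.43, [0.545, -0.035, 0.069])]
gauge_tip scene []
gauge_tip top [([213.0, 264.0], 0.55, [0.536, 0.23, 0.22]), ([253.0, 248.0], 0.2, [0.573, 0.141, 0.22])]
can scene [([328.0, 260.0], 0.86, [0.565, 0.136, 0.058]), ([386.0, 240.0], 0.75, [0.671, 0.274, 0.058])]
can top [([259.0, 260.0], 0.45, [0.566, 0.138, 0.058])]
spare_can scene [([325.0, 304.0],
[... 320 characters left out ...]
34, 0.479, 0.0])]
cracker_box scene []
cracker_box top [([485.0, 252.0], 0.61, [0.6, -0.458, 0.0])]
mug scene [([132.0, 430.0], 0.9, [0.409, -0.438, 0.0]), ([280.0, 305.0], 0.61, [0.503, -0.01, 0.0])]
mug top [([477.0, 317.0], 0.79, [0.426, -0.431, 0.0])]
tall_can scene [([363.0, 318.0], 0.62, [0.705, 0.041, 0.0])]
tall_can top [([301.0, 207.0], 0.89, [0.715, 0.034, 0.0]), ([211.0, 263.0], 0.74, [0.561, 0.27, 0.0])]
seamer scene [([308.0, 304.0], 0.98, [0.563, 0.025, 0.0])]
seamer top [([301.0, 264.0], 0.94, [0.561, 0.032, 0.0])]
1.5 [ 0.14978461 -0.65815054  0.23127122] [-3.12191325e+00 -3.50797683e-01  1.78479680e-05] [[ 0.975  0.222 -0.   ]
 [ 0.222 -0.975  0.   ]
 [-0.    -0.    -1.   ]]
```

```bash
python3 - <<'E'
from h import *
a=cam("scene");b=cam("top")
def crop(p,box,w,h): return cv2.resize(p["image"][box[1]:box[3],box[0]:box[2],::-1],(w,h),interpolation=cv2.INTER_CUBIC)
# top crop 170..410 x 190..320 -> x3.33 ; scene crop 230..410 x 150..380
cv2.imwrite("pics/c1.png",np.vstack([crop(b,(180,190,420,310),800,400)]))
cv2.imwrite("pics/c2.png",crop(a,(210,140,450,320),800,600))
E
```

```text
(no output)
```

View pics/c1.png

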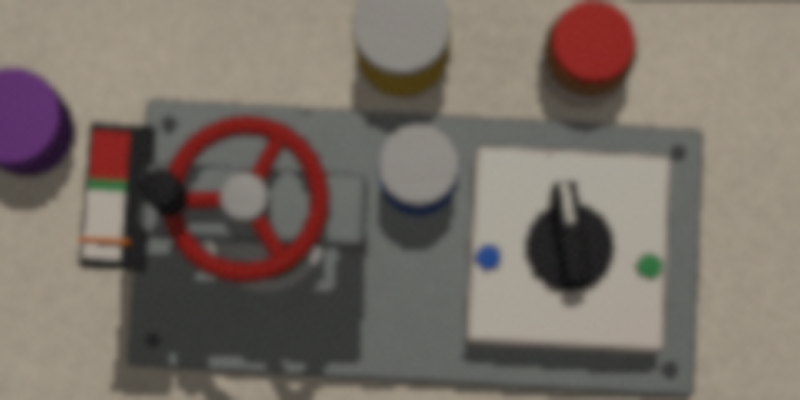

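View pics/scene0.png

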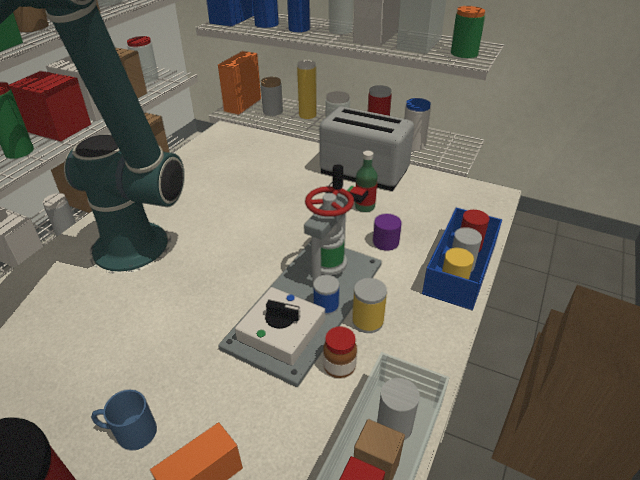

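The top view shows the selector's white end at about (565,190) in the crop, pointing roughly along +x. The green dot at (648,266) is on the −y side and the blue dot at (488,257) is on the +y side, so I turn clockwise. The black handle at (160,190) is on the wheel's +y side. The purple tin at (20,120) is the look-alike. The real can sits under the red wheel. Next I move over the selector.

{"op": "step_arm", "data": {"series": [0.033,-0.029,-0.0025,-0.185,0.066,-0.058,-0.005,-0.37,0.098,-0.087,-0.0075,-0.555,0.131,-0.117,-0.01,-0.74,0.163,-0.146,-0.0125,-0.925,0.196,-0.175,-0.015,-1.11,0.229,-0.204,-0.0175,-1.295,0.261,-0.233,-0.02,-1.48], "gripper": 1}}

```text
time: 2.6
tool_pos: [0.3533, -0.3719, 0.2516]
tcp_rot: [2.061, 2.37, -0.0]
wrist_force: [0.6, -0.7, 0.1]
width: 1.0
grip_force: 0.0
```

```bash
cat >> h.py <<'E'
def rel(target,yaw=None):
    s=monitor.read_state();M=R.from_rotvec(s["tcp_rot"]).as_matrix()
    psi=np.arctan2(M[1,0],M[0,0])
    print("t",round(s["time"],2),"tcp",s["tool_pos"].round(4),"yaw",round(psi,3),"q",np.round(s["q"],2),"F",np.round(s["wrist_force"],1),"w",round(s["width"],3))
    print("tool shift",(M.T@(np.array(target)-s["tool_pos"])).round(4),"turn",None if yaw is None else [round(-(yaw-psi+k),3) for k in(-2*np.pi,0,2*np.pi)])
E
python3 -c "
from h import *
rel((.556,-.087,.25),3.19)"
```

```text
t 2.6 tcp [ 0.3533 -0.3719  0.2516] yaw 1.71 q [-0.86 -0.06  1.92  0.    1.28 -1.  ] F [ 0.6 -0.7  0.1] w 1.0
tool shift [0.254  0.2402 0.0016] turn [np.float64(4.803), np.float64(-1.48), np.float64(-7.763)]
```

{"op": "step_arm", "data": {"series": [0.032,0.03,0,-0.185,0.064,0.06,0,-0.37,0.095,0.09,0,-0.555,0.127,0.12,0,-0.74,0.159,0.15,0,-0.925,0.19,0.18,0,-1.11,0.222,0.21,0,-1.295,0.254,0.24,0.002,-1.48]}}

```text
time: 3.6
tool_pos: [0.5577, -0.0882, 0.2497]
tcp_rot: [-0.076, 3.14, -0.001]
wrist_force: [0.3, -0.5, 0.1]
width: 1.0
grip_force: 0.0
```

```bash
python3 - <<'E'
from h import *
rel((.556,-.087,.25),3.19)
p=cam("wrist");save(p,"w1.png")
for k,z in dict(selector_axis=.095,green_dot=.069,blue_dot=.069,spare_can=.02).items():
    print(k,[(np.round(q["point"]).tolist(),round(q["score"],2),np.round(at_z(p,q["point"],z),4).tolist()) for q in viewer.spot_point(p,k)[:2]])
E
```

```text
t 3.6 tcp [ 0.5577 -0.0882  0.2497] yaw -3.093 q [-0.2   0.04  1.82 -0.    1.27 -1.82] F [ 0.3 -0.5  0.1] w 1.0
tool shift [ 0.0016  0.0013 -0.0003] turn [np.float64(0.0), np.float64(-6.283), np.float64(-12.566)]
selector_axis [([317.0, 224.0], 0.66, [0.5548, -0.0926, 0.095])]
green_dot [([256.0, 200.0], 0.53, [0.5396, -0.1501, 0.069])]
blue_dot [([385.0, 214.0], 0.58, [0.5477, -0.0293, 0.069])]
spare_can [([417.0, 266.0], 0.57, [0.6126, 0.0213, 0.02])]
```

View pics/w1.png

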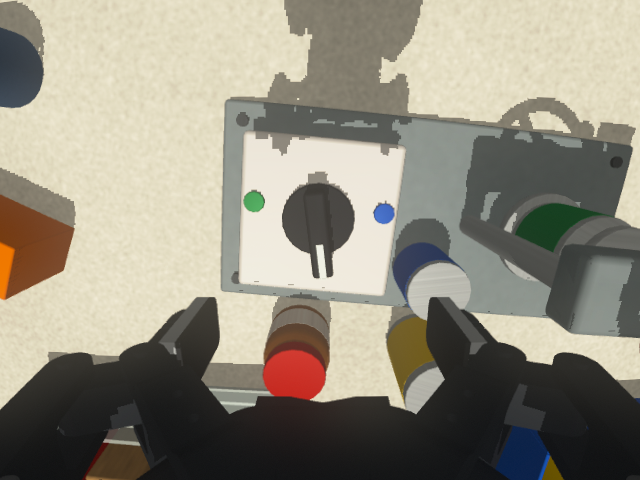

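The wrist view shows the green dot at (254,201), the blue dot at (384,213), the disc centre at about (318,217), and the bar's white end at about (321,276). The green dot is on −y, which agrees with the top view.

```bash
python3 - <<'E'
from h import *
p=cam("wrist")
g=at_z(p,(254,201.5),.069);b=at_z(p,(384,213.5),.069)
v=b-g; psi=np.arctan2(-v[0],v[1]); m=(g+b)/2; xm=np.array([np.cos(psi),np.sin(psi)])
print("g",g,"b",b,"sep",np.linalg.norm(v),"yaw",psi,"axis",m[:2]+xm*.011)
print("disc",at_z(p,(318,217.5),.073))
im=p["image"].astype(int)
# white mark pixels & dots
hsv=cv2.cvtColor(p["image"],cv2.COLOR_RGB2HSV)
sub=np.zeros((480,640),bool);sub[240:282,305:335]=1
ys,xs=np.where(sub&(im.min(2)>150)&(np.abs(im[:,:,0]-im[:,:,2])<40));
print("white",len(xs),xs.mean() if len(xs) else 0,ys.mean() if len(xs) else 0)
for uv in [(311,245),(328,245),(314,276),(333,276),(305,195),(324,195),(320,277),(320,262),(319,235)]: print(uv,at_z(p,uv,.107)[:2].round(4))
save(p,"w1c.png",(230,150,430,300),4)
E
```

```text
g [ 0.53958047 -0.15289451  0.069     ] b [ 0.5457208  -0.03186029  0.069     ] sep 0.12118987306826899 yaw -0.050688696295940285 axis [ 0.55363651 -0.09293473]
disc [ 0.55138713 -0.09315724  0.073     ]
white 518 316.9227799227799 267.1756756756757
(311, 245) [ 0.5685 -0.098 ]
(328, 245) [ 0.5679 -0.0837]
(314, 276) [ 0.5961 -0.0945]
(333, 276) [ 0.5954 -0.0781]
(305, 195) [ 0.5267 -0.1043]
(324, 195) [ 0.5261 -0.0889]
(320, 277) [ 0.5968 -0.0893]
(320, 262) [ 0.5832 -0.0898]
(319, 235) [ 0.5596 -0.0916]
```

View pics/w1c.png

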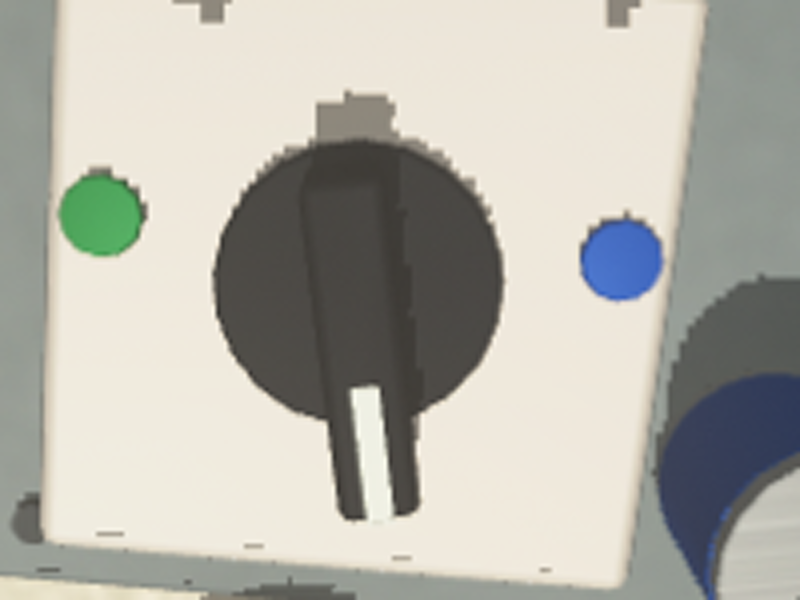

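```bash
python3 -c "
from h import *
rel((.5545,-.0925,.079),-2.989)"
```

```text
t 3.9 tcp [ 0.5563 -0.09    0.2493] yaw -3.101 q [-0.2   0.04  1.82 -0.    1.28 -1.82] F [ 0.2 -0.7 -0.7] w 0.996
tool shift [ 0.0019 -0.0023  0.1703] turn [np.float64(6.171), np.float64(-0.112), np.float64(-6.395)]
```

{"op": "step_arm", "data": {"series": [0.002,-0.0025,0.04,-0.11,0.002,-0.0025,0.08,-0.11,0.002,-0.0025,0.115,-0.11,0.002,-0.0025,0.14,-0.11,0.002,-0.0025,0.16,-0.11,0.002,-0.0025,0.17,-0.11,0.002,-0.0025,0.17,-0.11], "gripper": 0.5}}

```text
time: 4.78
tool_pos: [0.5542, -0.0927, 0.0789]
tcp_rot: [0.236, -3.131, -0.0]
wrist_force: [0.2, 0.2, -0.5]
width: 0.502
grip_force: 0.0
```

{"op": "step_arm", "data": {"series": [0,0,0,0,0,0,0,0,0,0,0,0,0,0,0,0,0,0,0,0,0,0,0,0], "gripper": 0, "newtons": 30}}

```text
time: 5.52
tool_pos: [0.5558, -0.0927, 0.0806]
tcp_rot: [-0.239, 3.131, -0.002]
wrist_force: [-1.1, -3.8, 5.7]
width: 0.202
grip_force: 33.1
```

```bash
python3 -c "
from h import *
rel((.5545,-.0925,.079),-2.989)"
```

```text
t 5.53 tcp [ 0.5558 -0.0927  0.0806] yaw -2.989 q [-0.21  0.19  1.99 -0.    0.96 -1.93] F [-1.1 -3.8  5.7] w 0.202
tool shift [0.0013 0.0004 0.0016] turn [np.float64(6.283), np.float64(-0.0), np.float64(-6.283)]
```

{"op": "step_arm", "data": {"series": [0,0,-0.001,0.1,0,0,-0.002,0.28,0,0,-0.002,0.46,0,0,-0.002,0.64,0,0,-0.002,0.82,0,0,-0.002,1.0,0,0,-0.002,1.15,0,0,-0.002,1.3]}}

```text
time: 6.52
tool_pos: [0.5558, -0.0926, 0.0807]
tcp_rot: [1.71, 2.632, 0.0]
wrist_force: [5.1, -5.2, -5.5]
width: 0.208
grip_force: 31.6
```

{"op": "step_arm", "data": {"series": [0,0,0,0.17,0,0,0,0.34,0,0,0,0.5,0,0,0,0.6,0,0,0,0.65,0,0,0,0.65,0,0,0,0.65]}}

```text
time: 7.4
tool_pos: [0.5559, -0.0926, 0.0807]
tcp_rot: [2.457, 1.954, 0.002]
wrist_force: [4.2, -3.4, -5.6]
width: 0.202
grip_force: 31.6
```

{"op": "step_arm", "data": {"series": [0,0,0,0,0,0,0,0,0,0,0,0,0,0,-0.03,0,0,0,-0.07,0,0,0,-0.12,0,0,0,-0.17,0,0,0,-0.22,0], "gripper": 0.55}}

```text
time: 8.4
tool_pos: [0.5546, -0.0918, 0.303]
tcp_rot: [-2.459, -1.956, -0.0]
wrist_force: [1.2, -0.1, -0.3]
width: 0.55
grip_force: 0.0
```

```bash
python3 - <<'E'
from h import *
rel((.5545,-.0925,.25),-2.989)
p=cam("wrist");t=cam("top")
a=p["image"][:,:,::-1];c=cv2.resize(t["image"][190:310,180:420,::-1],(640,320),interpolation=cv2.INTER_CUBIC)
cv2.imwrite("pics/w2.png",cv2.resize(np.vstack([a,c]),(480,600)))
E
```

```text
t 8.4 tcp [ 0.5546 -0.0918  0.303 ] yaw 1.344 q [-0.21  0.01  1.76  0.    1.37  0.02] F [ 1.2 -0.1 -0.3] w 0.55
tool shift [-0.0007  0.0001  0.053 ] turn [np.float64(10.616), np.float64(4.333), np.float64(-1.95)]
```

View pics/w2.png

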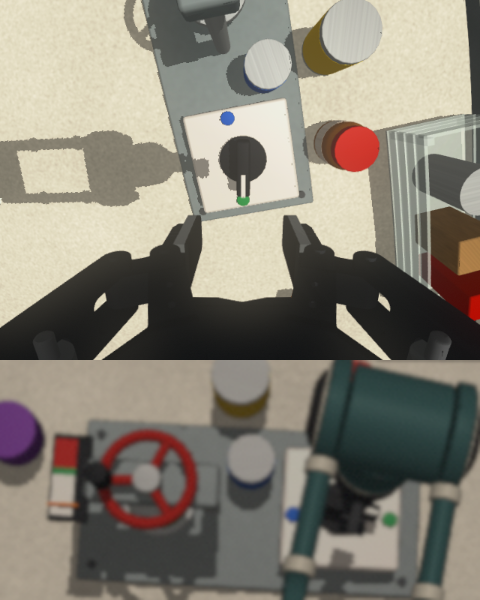

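The selector now points at the green dot. Next is a look from above the wheel.

{"op": "step_arm", "data": {"series": [0,0,-0.04,0,0.05,-0.01,-0.077,0,0.1,-0.02,-0.077,0,0.15,-0.03,-0.077,0,0.2,-0.036,-0.077,0,0.229,-0.041,-0.077,0,0.229,-0.041,-0.077,0,0.229,-0.041,-0.077,0]}}

```text
time: 9.5
tool_pos: [0.5662, 0.1398, 0.3777]
tcp_rot: [2.458, 1.956, -0.002]
wrist_force: [0.2, -0.8, 0.1]
width: 0.549
grip_force: 0.0
```

```bash
python3 - <<'E'
from h import *
rel((.565,.186,.265),1.344)
p=cam("wrist");save(p,"w3.png")
for k,z in dict(wheel_hub=.252,crank_grip=.284,gauge_tip=.22).items():
    print(k,[(np.round(q["point"]).tolist(),round(q["score"],2),np.round(at_z(p,q["point"],z),4).tolist()) for q in viewer.spot_point(p,k)[:2]])
E
```

```text
t 9.5 tcp [0.5662 0.1398 0.3777] yaw 1.344 q [ 0.2   0.04  1.6  -0.    1.51  0.43] F [ 0.2 -0.8  0.1] w 0.549
tool shift [ 0.0449 -0.0115  0.1127] turn [np.float64(6.283), np.float64(0.0), np.float64(-6.283)]
wheel_hub [([323.0, 240.0], 0.63, [0.5653, 0.1364, 0.252]), ([354.0, 366.0], 0.62, [0.5665, 0.0184, 0.252])]
crank_grip [([303.0, 178.0], 0.79, [0.5636, 0.1892, 0.284]), ([262.0, 121.0], 0.68, [0.5468, 0.2307, 0.284])]
gauge_tip [([263.0, 123.0], 0.62, [0.5381, 0.2361, 0.22])]
```

View pics/w3.png

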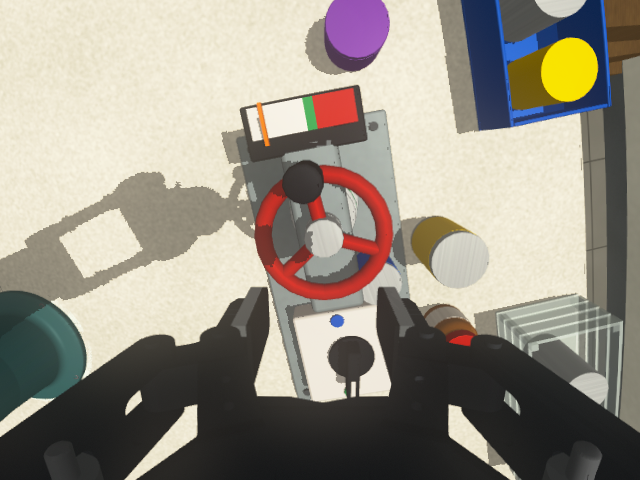

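The wrist view shows the handle top at about (303,181), the hub at about (324,239), and the orange pointer at about (263,123), before the green band at about (309,113). The purple look-alike is at (357,30), away from the work.

```bash
python3 - <<'E'
from h import *
p=cam("wrist");im=p["image"]
hsv=cv2.cvtColor(im,cv2.COLOR_RGB2HSV)
def circ(mask):
    n,l,s,c=cv2.connectedComponentsWithStats(mask.astype(np.uint8));i=1+s[1:,4].argmax();return c[i],s[i]
m=np.zeros(im.shape[:2],bool);m[150:215,270:335]=1
print(circ(m&(im.max(2)<60)))
print("handle",at_z(p,(303,181),.304),"hub",at_z(p,(324,239),.252))
m=np.zeros(im.shape[:2],bool);m[150:310,240:400]=1
r=m&(hsv[...,1]>180)&((hsv[...,0]<6)|(hsv[...,0]>174))&(im[...,0]>120)
ys,xs=np.where(r);P=np.array([at_z(p,(x,y),.247)[:2] for x,y in zip(xs[::5],ys[::5])])
e=cv2.minEnclosingCircle(P.astype(np.float32)*1000);print("rim",e)
rel((*at_z(p,(303,181),.304)[:2],.265))
E
```

```text
(array([298.53133903, 184.77777778]), array([282, 160,  41,  43, 702], dtype=int32))
handle [0.56519248 0.18836637 0.304     ] hub [0.56668367 0.13670774 0.252     ]
rim ((566.1021118164062, 139.07008361816406), 54.91636276245117)
t 9.75 tcp [0.5665 0.1393 0.3784] yaw 1.342 q [ 0.2   0.03  1.6  -0.    1.51  0.43] F [ 0.9 -0.2  0.3] w 0.548
tool shift [ 0.0475 -0.0124  0.1134] turn None
```

{"op": "step_arm", "data": {"series": [0.0465,-0.0125,0.01,0,0.0465,-0.0125,0.04,0,0.0465,-0.0125,0.07,0,0.0465,-0.0125,0.095,0,0.0465,-0.0125,0.113,0,0.0465,-0.0125,0.113,0]}}

```text
time: 10.5
tool_pos: [0.5639, 0.1877, 0.2636]
tcp_rot: [-2.458, -1.954, 0.005]
wrist_force: [-0.3, -0.3, 0.8]
width: 0.548
grip_force: 0.0
```

{"op": "step_arm", "data": {"series": [0,0,0,0,0,0,0,0,0,0,0,0,0,0,0,0,0,0,0,0], "gripper": 0, "newtons": 40}}

```text
time: 11.12
tool_pos: [0.5656, 0.1886, 0.2669]
tcp_rot: [2.458, 1.955, 0.004]
wrist_force: [0.2, -0.1, 6.0]
width: 0.291
grip_force: 40.4
```

```bash
python3 - <<'E'
from h import *
rel((.5665,.1375,.265))
for ph0 in (-15,30,165,-195):
  print(ph0,[tuple((50*np.array([np.cos(np.radians(ph0+k*22.5))-np.cos(np.radians(ph0)),np.sin(np.radians(ph0+k*22.5))-np.sin(np.radians(ph0))])).round(1)) for k in range(1,9)])
p=cam("wrist")
g=viewer.spot_point(p,"gauge_tip");print(g[:1])
t=cam("top");s=cam("scene")
cv2.imwrite("pics/w4.png",np.hstack([cv2.resize(p["image"][:,:,::-1],(400,300)),cv2.resize(s["image"][130:280,240:440,::-1],(400,300))]))
E
```

```text
t 11.12 tcp [0.5656 0.1886 0.2669] yaw 1.344 q [ 0.28  0.09  1.74 -0.    1.31  0.51] F [ 0.2 -0.1  6. ] w 0.291
tool shift [-0.0496  0.0124  0.0019] turn None
-15 [(np.float64(1.3), np.float64(19.5)), (np.float64(-5.0), np.float64(37.9)), (np.float64(-17.9), np.float64(52.6)), (np.float64(-35.4), np.float64(61.2)), (np.float64(-54.8), np.float64(62.5)), (np.float64(-73.3), np.float64(56.2)), (np.float64(-88.0), np.float64(43.4)), (np.float64(-96.6), np.float64(25.9))]
30 [(np.float64(-12.9), np.float64(14.7)), (np.float64(-30.4), np.float64(23.3)), (np.float64(-49.8), np.float64(24.6)), (np.float64(-68.3), np.float64(18.3)), (np.float64(-83.0), np.float64(5.4)), (np.float64(-91.6), np.float64(-12.1)), (np.float64(-92.9), np.float64(-31.5)), (np.float64(-86.6), np.float64(-50.0))]
165 [(np.float64(-1.3), np.float64(-19.5)), (np.float64(5.0), np.float64(-37.9)), (np.float64(17.9), np.float64(-52.6)), (np.float64(35.4), np.float64(-61.2)), (np.float64(54.8), np.float64(-62.5)), (np.float64(73.3), np.float64(-56.2)), (np.float64(88.0), np.float64(-43.4)), (np.float64(96.6), np.float64(-25.9))]
-195 [(np.float64(-1.3), np.float64(-19.5)), (np.float64(5.0), np.float64(-37.9)), (np.float64(17.9), np.float64(-52.6)), (np.float64(35.4), np.float64(-61.2)), (np.float64(54.8), np.float64(-62.5)), (np.float64(73.3), np.float64(-56.2)), (np.float64(88.0), np.float64(-43.4)), (np.float64(96.6), np.float64(-25.9))]
[{'point': [251.8, 205.0], 'score': 0.7}]
```

View pics/w4.png

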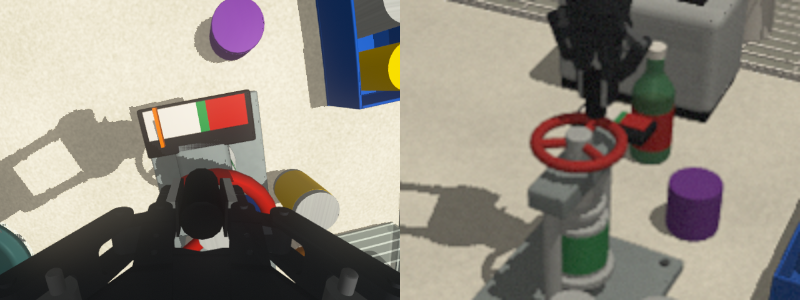

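The wrist view shows the handle gripped between the pads. The gauge plate stays in view, with the pointer still in white, so I can read it while winding.

{"op": "step_arm", "data": {"series": [0.0013,0.0195,0,0,-0.005,0.038,0,0,-0.018,0.0525,0,0,-0.0355,0.061,0,0,-0.055,0.0625,0,0,-0.0735,0.056,0,0,-0.088,0.0435,0,0,-0.0965,0.026,0,0]}}

```text
time: 12.32
tool_pos: [0.5696, 0.0885, 0.2669]
tcp_rot: [2.458, 1.953, 0.008]
wrist_force: [3.9, 6.1, 5.9]
width: 0.289
grip_force: 40.9
```

```bash
cat >> h.py <<'E'
def gauge(tag=None,yaw=-.051,hub=(.5665,.1375)):
    p=cam("wrist")
    hsv=cv2.cvtColor(p["image"],cv2.COLOR_RGB2HSV);h,s,v=[hsv[...,i].astype(int) for i in range(3)]
    xm=np.array([np.cos(yaw),np.sin(yaw)]);ym=np.array([-xm[1],xm[0]])
    out={}
    for n,m,z in(("orange",(h>8)&(h<18)&(s>170)&(v>150),.222),("green",(h>50)&(h<80)&(s>120)&(v>80),.218),("red",((h<5)|(h>175))&(s>150)&(v>120),.218)):
        ys,xs=np.where(m);k=max(1,len(xs)//4000)
        if not len(xs): continue
        P=np.array([at_z(p,(a,b),z)[:2] for a,b in zip(xs[::k],ys[::k])])-hub
        u,w=P@xm,P@ym; ok=(w>.076)&(w<.105)&(abs(u)<.07)
        if ok.sum()>5: out[n]=np.percentile(u[ok]*1000,[3,50,97]).round(1).tolist()+[int(ok.sum()*k)]
    print("gauge mm",out)
    if "orange" in out and "green" in out: print("reading",round(38.5+out["orange"][1]-(out["green"][0]+out["green"][2])/2,1))
    if tag: save(p,tag)
E
python3 - <<'E'
from h import *
rel((.5665,.1375,.265));gauge()
E
```

```text
t 12.32 tcp [0.5696 0.0885 0.2669] yaw 1.343 q [0.11 0.05 1.78 0.   1.3  0.34] F [3.9 6.1 5.9] w 0.289
tool shift [ 0.047  -0.0141  0.0019] turn None
gauge mm {'orange': [-36.0, -34.1, -32.0, 343], 'green': [1.5, 4.9, 8.6, 237], 'red': [9.7, 19.0, 36.8, 472]}
reading -0.7
```

{"op": "step_arm", "data": {"series": [-0.0013,-0.0195,0,0,0.005,-0.038,0,0,0.018,-0.0525,0,0,0.0355,-0.061,0,0,0.055,-0.0625,0,0,0.0735,-0.056,0,0,0.088,-0.0435,0,0,0.0965,-0.026,0,0]}}

```text
time: 13.38
tool_pos: [0.563, 0.1886, 0.2668]
tcp_rot: [-2.457, -1.956, 0.005]
wrist_force: [-7.5, -4.2, 11.7]
width: 0.296
grip_force: 41.6
```

```bash
python3 - <<'E'
from h import *
rel((.5665,.1375,.265));gauge()
E
```

```text
t 13.38 tcp [0.563  0.1886 0.2668] yaw 1.345 q [0.28 0.09 1.74 0.   1.31 0.51] F [-7.5 -4.2 11.7] w 0.296
tool shift [-0.049   0.0149  0.0018] turn None
gauge mm {'orange': [-12.3, -10.9, -9.4, 304], 'green': [1.7, 5.2, 8.7, 515], 'red': [10.5, 26.3, 42.2, 2411]}
reading 22.4
```

Gauge reads about 22.4 mm, so about 2 rad remains. I'll go 90° and check.

{"op": "step_arm", "data": {"series": [0.0013,0.0195,0,0,-0.005,0.038,0,0,-0.018,0.0525,0,0,-0.0355,0.061,0,0,-0.0355,0.061,0,0,-0.0355,0.061,0,0]}}

```text
time: 14.18
tool_pos: [0.6167, 0.1403, 0.2669]
tcp_rot: [2.458, 1.955, 0.004]
wrist_force: [0.4, 2.0, 6.2]
width: 0.3
grip_force: 41.4
```

```bash
python3 - <<'E'
from h import *
rel((.5665,.1375,.265));gauge();gauge("w5.png")
E
```

```text
t 14.18 tcp [0.6167 0.1403 0.2669] yaw 1.344 q [0.18 0.16 1.66 0.   1.32 0.41] F [0.4 2.  6.2] w 0.3
tool shift [-0.0141 -0.0483  0.0018] turn None
gauge mm {'orange': [-0.7, 1.5, 3.7, 461], 'green': [3.3, 5.8, 8.2, 403], 'red': [10.0, 26.0, 41.7, 2634]}
reading 34.2
gauge mm {'orange': [-0.6, 1.5, 3.7, 459], 'green': [3.3, 5.8, 8.2, 400], 'red': [10.1, 25.9, 41.8, 2628]}
reading 34.2
```

View pics/w5.png

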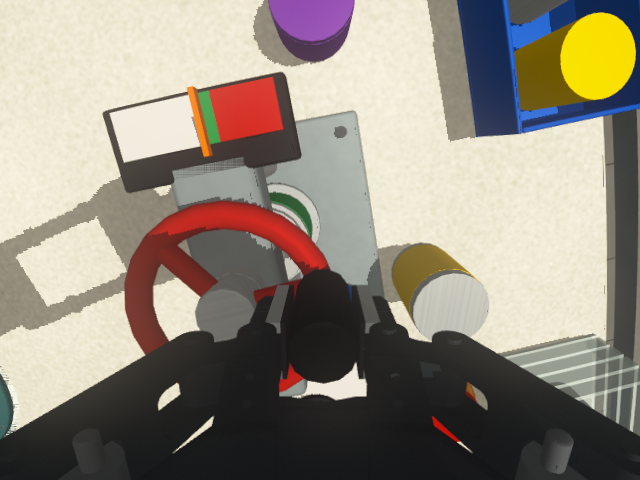

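The pointer at (200,120) is at the start of the green band, reading about 35 mm. About 0.42 rad more will centre it.

{"op": "step_arm", "data": {"series": [-0.005,0.0012,0,0,-0.01,0.0019,0,0,-0.0155,0.002,0,0,-0.0205,0.0016,0,0,-0.0205,0.0016,0,0,-0.0205,0.0016,0,0]}}

```text
time: 15.02
tool_pos: [0.6139, 0.1219, 0.2669]
tcp_rot: [-2.457, -1.955, -0.008]
wrist_force: [1.0, 6.5, 6.0]
width: 0.296
grip_force: 41.3
```

```bash
python3 - <<'E'
from h import *
rel((.5665,.1375,.265));gauge()
E
```

```text
t 15.03 tcp [0.6139 0.1219 0.2669] yaw 1.344 q [0.15 0.15 1.68 0.   1.31 0.38] F [1.  6.5 6. ] w 0.296
tool shift [ 0.0046 -0.0497  0.0018] turn None
gauge mm {'orange': [2.3, 4.4, 6.6, 474], 'green': [6.1, 7.2, 8.4, 180], 'red': [10.0, 26.0, 41.7, 2746]}
reading 35.6
```

The gauge reads about 38 mm, measured from the edge of the red band. I'll release and lift.

{"op": "step_arm", "data": {"series": [0,0,0,0,0,0,0,0,0,0,0,0,0,0,-0.02,0,0,0,-0.06,0,0,0,-0.11,0,0,0,-0.15,0,0,0,-0.15,0], "gripper": 0.6}}

```text
time: 16.08
tool_pos: [0.6149, 0.1199, 0.4226]
tcp_rot: [2.455, 1.952, 0.015]
wrist_force: [-0.0, 0.2, -0.6]
width: 0.597
grip_force: 0.0
```

```bash
python3 - <<'E'
from h import *
rel((.5665,.1375,.265));gauge("w6.png")
E
```

```text
t 16.07 tcp [0.6149 0.1199 0.4226] yaw 1.344 q [ 0.15  0.11  1.44 -0.    1.58  0.38] F [-0.   0.2 -0.6] w 0.597
tool shift [ 0.0056 -0.0527  0.1571] turn None
gauge mm {'orange': [3.0, 4.7, 6.4, 117], 'green': [6.8, 7.4, 8.2, 32], 'red': [10.6, 26.2, 41.7, 796]}
reading 35.7
```

View pics/w6.png

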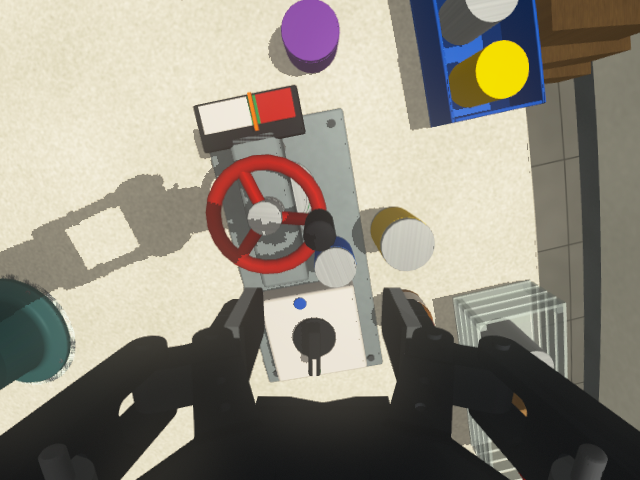

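The pointer at (253,112) sits in the green band, clear of the red. The selector still points at the green dot and the bystanders haven't moved. I'm handing in.

```bash
python3 -c "
from h import *
print(job.finish_job())"
```

```text
the job is handed in; nothing more can be done
None
```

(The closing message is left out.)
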